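# Start the trap pot's screw cap without crossing the thread

## Task

Screw the loose grey cap onto the neck of the steel trap pot until it is fully home against its stop, then let go of it and leave it there. Start the thread gently: if the cap binds while it still stands high, do not force it but stop, turn it backwards under light pressure until it drops into the thread, and then turn it clockwise home. Leave the beaker, timer, dish, stopper and tape roll where they are.

Things in the scene. Friction and masses are not known exactly. Their poses are not given: they have to be found in the camera images.
- pot: Steel trap pot fixed on a square 116 mm plate with four bolts; belly 72 mm wide, hose barb on one side. Origin: centre of the plate's underside, on the bench; z up, the neck's axis. Neck 36 mm wide, rim 82.5 mm above the origin. Heights below are above this origin. The thread's angle about the axis differs each time and this pose does not give it.
- pot_thread (a point): Axis point, 68 mm up, amid a coarse right-hand thread, 44 mm wide. Each third of it has, going clockwise from above: an entry gap (40 deg), a ridge (65 deg, 4 mm thick, underside sloping down from 71.5 to 68 mm) and an upright stop (15 deg, from 62 to 75.5 mm). Lugs on top of the ridges run against the stops when turned clockwise (crossed thread); 0.2 N m shows a stop, 0.8 is forcing.
- pot_mouth (a point): Centre of the neck's rim, on the axis, 82.5 mm up. A sprung rubber plug, 27 mm wide, stands 7 mm above it.
- seal (a joint): How far the rubber plug in the mouth is pushed down, m: 0 free, about 0.0055 with the cap home. It pushes up with 1.2 N plus 0.8 N per mm.
- cap: Loose grey screw cap, 0.1 to 0.16 kg, mouth down on the bench; skirt 57 mm wide, 24 mm high. Origin: centre of the skirt's lower edge, z up. Its origin stands at 72 to 75.5 mm while lugs lie on ridges or stops, 69 mm resting on the plug in the gaps; press it to 66 mm (about 4 N) to pass under the ridges; 64 mm when home. It then stays when let go, though the plug pushes up.
- cap_grip (a point): Point on the cap's axis in its bar grip, 46 mm above the skirt's edge. The bar is 46 mm long (along the cap's x) and 18 mm thick (along y), rises from 24 to 53 mm above the skirt's edge.
- cap_lugs (a point): Centre of the circle of the three lugs inside the cap, 2 mm above the skirt's edge; at 0, 120 and 240 deg from the cap's x, 4 mm high, 5.4 mm wide, from the 47 mm bore in to a radius of 19.5 mm. They have 24 deg of play in the gaps; home (lugs against the stops, under the ridges) is 65 to 89 deg clockwise from there. Turning in takes under 0.15 N m.
- beaker_a: Plastic beaker, 75 mm wide, 100 mm high, origin at the base; to be left alone.
- timer: Small white timer, 66x62x14 mm, origin at the base; to be left alone.
- petri_dish: Flat round dish, 92 mm wide, 15 mm high, origin at the base; to be left alone.
- rubber_stopper: Pale rubber stopper, 35 mm wide, 28 mm high, origin at the base; to be left alone.
- tape: Roll of tape, 66 mm wide, 18 mm high, lying flat, origin at the base; to be left alone.
Things that resemble listed ones, but are neither listed nor needed, are in the scene too. Several things look just like the cap: the one meant starts farthest to the robot's left.

How it is judged:
At the end, for the whole second after the job is handed in: The cap is screwed home on the pot's neck: its skirt edge is 61 to 65.2 mm above the pot's origin (64 is home), its axis within 4 mm of the neck's and within 0.06 rad of upright, the sealing plug is pressed in more than 4 mm, and the cap is at rest and released (z of cap in the frame of pot between 0.061 and 0.0652 m and horizontal distance between cap and pot below 0.004 m and angle between cap's own z axis and vertical below 0.06 rad and value of joint seal above 0.004 m and linear speed of cap below 0.01 m/s and contact force between cap and the fingers below 0.2 N); the robot touches nothing.
It fails at once if cap and pot (its thread and plug included) press on each other with more than 60 N: the thread was forced (contact force between cap and pot above 60 N).
It fails at once if a bystander (beaker, timer, dish, stopper or tape roll) was moved more than 20 mm (distance of any of beaker_a, timer, petri_dish, rubber_stopper, tape from where it was at the start of the episode above 0.02 m).
It also fails if it takes over 67 s, if anything falls off the work surface, if the arm or the gripper's body presses on something with over 40 N, if the wrist force passes 120 N, or if a joint passes its speed limit or range.

## Robot

A 6-joint arm with a two-finger parallel gripper is mounted at the origin on a cart in front of the work surface, level with it; the furniture and walls round the work are solid. World frame = base frame: x ahead of the robot, y to its left, z up, the work surface at z = 0. Lengths are in m, angles in rad, forces in N, time in s.
With the tool pointing down it reaches from about 0.25 to 0.85 m from the base axis. Payload 12.5 kg.
Tool frame: the origin (TCP) lies at the very end of the fingers, on their centre line; the grasp point (between the pads) lies robot.grip_point_offset behind it (robot.grip_point_offset is the distance from the TCP to the grasp point, in m); x points along the fingers, z is the direction in which the jaws open and shut, and the axes are right-handed (so a half turn about x gives the same grasp; the last joint's range is limited). The gripper opens to 93 mm and grips with 3 to 60 N. Pads are 15 mm wide; open, the fingers measure 128 mm over their backs; the gripper's body (75 mm by 188 mm) begins 65 mm behind the grasp point.
Start: joints at [1.204, 0.351, 1.652, -0, 1.139, -0.085], TCP at [0.153, 0.528, 0.219] pointing down, gripper open.
Joint ranges: [-2.75, 2.75], [-0.79, 2.1], [0.01, 2.65], [-1.57, 4.71], [0.07, 3.14], [-2.87, 2.87]. Speed limits (rad/s): [2.22, 2.22, 2.79, 3.14, 3.14, 3.14].

## Interface

Orientations are given as a unit quaternion [x, y, z, w].
In Python, from rig import telemetry, vision, robot gives the robot as it stands. The module is installed in compiled form; this text tells all that it offers.
- The arm moves only by the tool carry_out, never from a script. Its argument "plan" is a list of rows, each a list of 6 numbers: the shift along the world's x, y, z in units of 50 cm (1.0 is 50 cm), then the turn, a rotation vector about the world's x, y, z in units of pi rad (1.0 is pi rad). A call has 1 to 12 rows; each row shifts and turns the commanded pose from where the row before left it; what a row does not reach is not made up. A row lasts 1/8 s, in which the tool goes at most 62.5 mm and 10.7 degrees, less where a joint would pass 70% of its speed; a pose out of reach is approached as far as the arm can. A call with a number of a shift or a turn outside -1 to 1 is refused whole. A call with a gripper value outside its range is refused whole. "grip" is the closure, from 0 (fully open) to 1 (shut), set as the call begins (left out, the last holds). The fingers move at their own pace and stop on an object; the grip force is fixed at half the most. Time passes only in rows, so rows that do not move let the fingers close. It gives the time, the measured TCP pose, the force and the opening at its end, in the units of the state.
- telemetry.sense(): the state, without advancing time (a new reading comes with each control period).
- vision.capture(name): name is "scene" or "top" or "wrist"; returns the picture (400x640x3 uint8, red, green, blue); there is no depth.
- vision.get_calibration(name): a dict with "fx", "fy", "cx", "cy" (pixels), "rvec" (rotation vector, rad) and "tvec" (3), from world to camera coordinates, as OpenCV has them; the wrist camera has in their place "tool_from_camera" (4x4, takes a point from camera to tool coordinates, whose origin is the TCP and whose axes are the tool frame's). Camera axes: x right, y down, z forward; pixel columns grow to the right and rows downward; lengths in m; the calibration is good to about 2 mm. A picture is of the moment at which its call begins: read the wrist's pose just before it. get_calibration takes no time and is no camera call.
- robot.close_job(): hands the job in, once; it reports no verdict.
The state is a dict: "time": time; "joint_positions": joint angles; "dq": joint speeds; "tau": joint torques, N m; "position": TCP position; "eef_rot": TCP orientation; "force": force on the tool from outside, world axes, zero at the start; "moment": the same for the moment, N m; "width": opening from 0.0 (shut) to 1.0 (fully open).
Only numpy, scipy, OpenCV 4.12 (cv2) and the standard library are available. Lean on these libraries where they do the work, as an engineer would, in place of code of your own. Each camera call takes 0.05 s, during which the arm holds its last target.

## Working session

There is one attempt and no reset: what is moved stays moved. The work goes in short steps, Python scripts to look and compute and a tool call to move; the robot and the scene stay as the last step left them, time stands still between calls to the robot, and variables do not carry over. Pictures are saved under pics/ and viewed, and the job is handed in when it is done.

Besides the shell and the picture viewer there is one more tool, called after "Call:" by a JSON object that holds its "api" and its "payload", one argument or row to a line. carry_out: Moves the arm, as the interface text tells. Its arguments: {"type":"object","properties":{"plan":{"type":"array"},"grip":{"type":"number"}},"required":["plan"]}

```bash
mkdir -p pics
python3 - <<'E'
from rig import telemetry, vision, robot
import cv2
print(telemetry.sense(), robot.grip_point_offset)
for n in ["scene","top","wrist"]:
    im=vision.capture(n); cv2.imwrite(f"pics/{n}0.png",im[:,:,::-1]); print(n,vision.get_calibration(n))
E
```

```text
{'time': 0.0, 'joint_positions': array([ 1.20439206e+00,  3.51249159e-01,  1.65240214e+00,  2.18637388e-06,
        1.13911392e+00, -8.45896427e-02]), 'dq': array([ 0.00181253,  0.00022201,  0.00139127, -0.00074607, -0.00126908,
        0.00010356]), 'tau': array([-1.53528649e-04, -4.97307515e+01, -2.85255772e+01,  6.99060573e-02,
        2.56292528e-02, -1.01297708e-04]), 'position': array([0.15280213, 0.52799515, 0.2181027 ]), 'eef_rot': array([-0.42504299,  0.56561697,  0.42460383,  0.5649137 ]), 'force': array([ 0.74758952, -0.40707915, -0.82527621]), 'moment': array([ 0.01921596, -0.00731418, -0.02252835]), 'width': 0.9963528540692504} 0.0188
scene {'fx': 513.6939111981421, 'fy': 513.6939111981421, 'cx': 316.52193932327583, 'cy': 204.87059461216418, 'rvec': array([ 2.14565045, -1.30171066,  0.45648414]), 'tvec': array([-0.25125498,  0.48535647,  0.98397327])}
top {'fx': 441.05858158820047, 'fy': 441.05858158820047, 'cx': 324.704415693827, 'cy': 202.19655870856695, 'rvec': array([ 2.06122048, -2.17095572,  0.22221363]), 'tvec': array([0.05621845, 0.61894191, 1.42172552])}
wrist {'fx': 333.17143106222176, 'fy': 333.17143106222176, 'cx': 320.34643195821474, 'cy': 200.7313243437239, 'tool_from_camera': array([[-6.70356588e-04, -2.77821838e-01,  9.60632384e-01,
        -1.66383686e-01],
       [-1.58658646e-03, -9.60631095e-01, -2.77822573e-01,
         7.80273348e-02],
       [ 9.99998517e-01, -1.71036653e-03,  2.03177016e-04,
         7.89881795e-04],
       [ 0.00000000e+00,  0.00000000e+00,  0.00000000e+00,
         1.00000000e+00]])}
```

View pics/scene0.png

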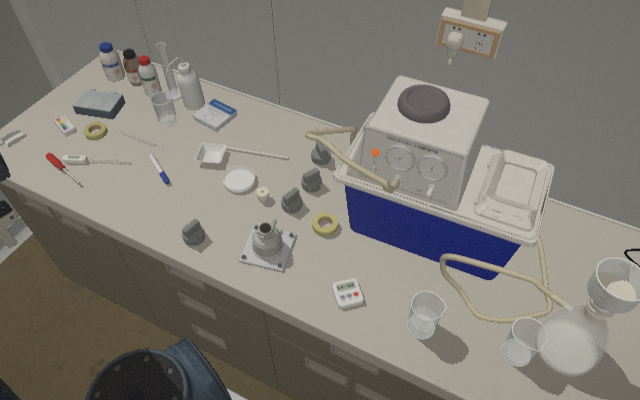

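View pics/top0.png

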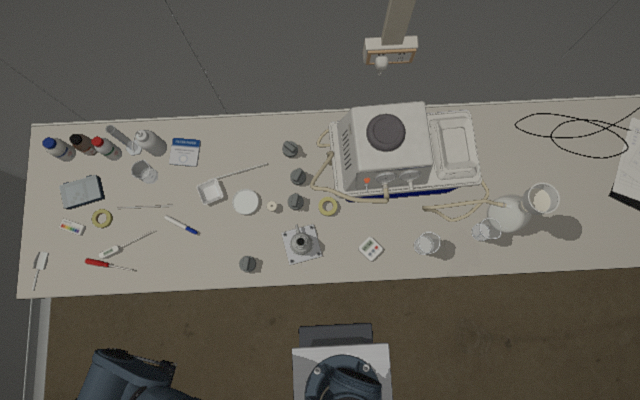

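View pics/wrist0.png

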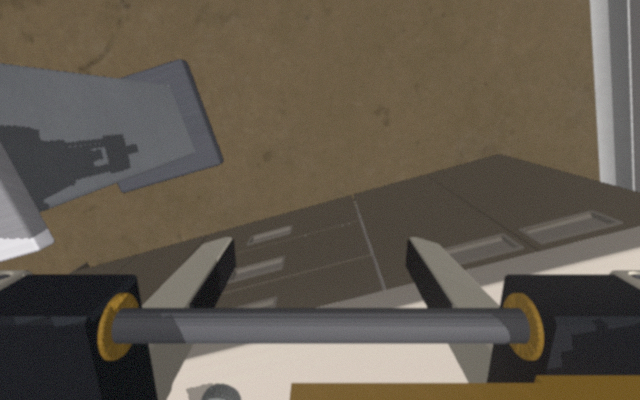

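The scene view shows the leftmost cap at (193,233) and the pot at (266,242). In the top view they are at (248,264) and (301,243). Next I'll enlarge both and triangulate.

```bash
cat > h.py <<'E'
from rig import telemetry, vision, robot
import cv2, numpy as np
from scipy.spatial.transform import Rotation as R
def cam(n, st=None):
    c=vision.get_calibration(n); K=np.array([[c['fx'],0,c['cx']],[0,c['fy'],c['cy']],[0,0,1]])
    if n=='wrist':
        T=np.eye(4); T[:3,:3]=R.from_quat(st['eef_rot']).as_matrix(); T[:3,3]=st['position']
        W=T@c['tool_from_camera']
        return K,W[:3,:3],W[:3,3]
    Rm=cv2.Rodrigues(c['rvec'])[0]; return K,Rm.T,-Rm.T@c['tvec']
def ray(C,uv):
    K,A,o=C; d=A@np.linalg.solve(K,[uv[0],uv[1],1.]); return o,d/np.linalg.norm(d)
def onplane(C,uv,z):
    o,d=ray(C,uv); return o+d*(z-o[2])/d[2]
def proj(C,p):
    K,A,o=C; q=K@(A.T@(np.asarray(p)-o)); return q[:2]/q[2]
def tri(rs):
    M=np.zeros((3,3));b=np.zeros(3)
    for o,d in rs:
        P=np.eye(3)-np.outer(d,d);M+=P;b+=P@o
    return np.linalg.solve(M,b)
def crop(n,im,x0,y0,w,h,s):
    cv2.imwrite(n,cv2.resize(im[y0:y0+h,x0:x0+w],None,fx=s,fy=s,interpolation=cv2.INTER_CUBIC))
E
python3 - <<'E'
from h import *
t=cv2.imread('pics/top0.png'); s=cv2.imread('pics/scene0.png')
a=cv2.resize(t[215:285,230:330],None,fx=7,fy=7,interpolation=2)
cv2.imwrite('pics/topc.png',a)
cv2.imwrite('pics/scec.png',cv2.resize(s[210:275,175:305],None,fx=6,fy=6,interpolation=2))
C=cam('top');S=cam('scene')
print(onplane(C,(248,264),.04),onplane(C,(301,243),.08),onplane(S,(193,233),.03),onplane(S,(266,230),.08),C[2],S[2])
E
```

```text
[0.42952092 0.28931989 0.04      ] [0.48570214 0.10861297 0.08      ] [0.42739949 0.28986993 0.03      ] [0.48952906 0.10887598 0.08      ] [0.32120796 0.04025693 1.51748407] [-0.10108159 -0.34728433  1.06587029]
```

View pics/topc.png

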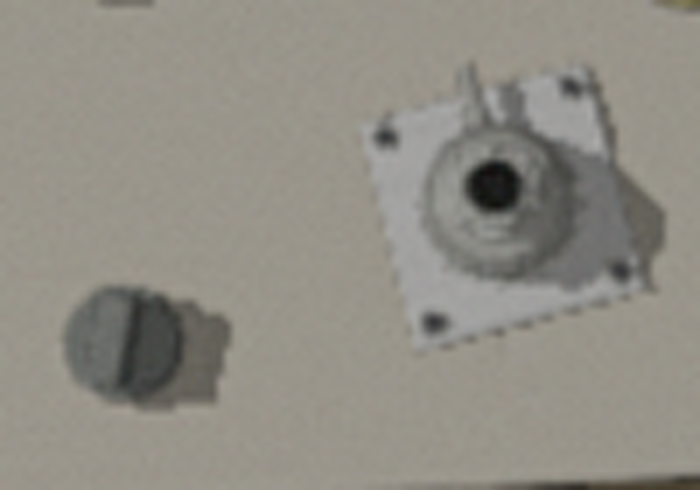

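View pics/scec.png

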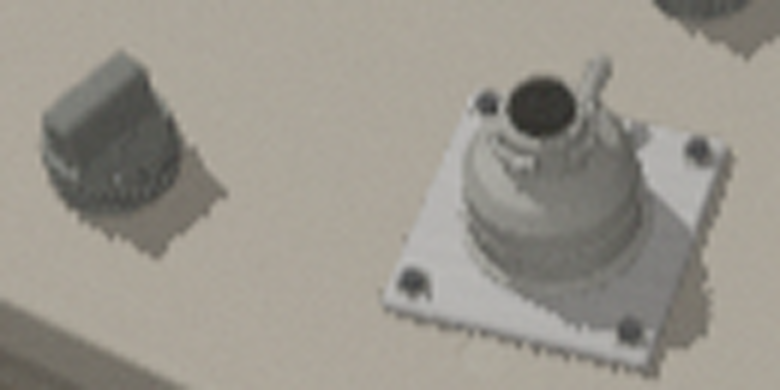

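Run:
```python
from h import *
C=cam('top');S=cam('scene')
tp=lambda x,y:(x/7+230-.43,y/7+215-.43); sp=lambda x,y:(x/6+175-.42,y/6+210-.42)
print('plug',tri([ray(C,tp(495,187)),ray(S,sp(541,107))]),onplane(C,tp(495,187),.0895),onplane(S,sp(541,107),.0895))
P=[onplane(S,sp(*q),.053) for q in [(122,52),(150,66),(68,138),(43,118)]];print(np.array(P),np.mean(P,0))
print('boltsTop',[onplane(C,tp(*q),.01).round(4) for q in [(385,136),(572,87),(620,270),(434,322)]])
print('capbase top',onplane(C,tp(124,342),.024))
st=telemetry.sense();print(st['joint_positions'][5],R.from_quat(st['eef_rot']).as_matrix().round(3))
W=cam('wrist',st)
T=R.from_quat(st['eef_rot']).as_matrix()
for d in [0,.05,.1,.15]: print(d,proj(W,st['position']+T@[d,0,0]))
print([onplane(W,(u,v),0.03).round(3) for u,v in[(320,200),(320,0),(0,200),(220,390)]])
```

```text
plug [0.48988955 0.11084298 0.08892029] [0.4903119  0.11025268 0.0895    ] [0.48903354 0.11112003 0.0895    ]
[[0.45525007 0.29900194 0.053     ]
 [0.45457722 0.28418923 0.053     ]
 [0.408707   0.29197214 0.053     ]
 [0.41224612 0.30732892 0.053     ]] [0.4326951  0.29562306 0.053     ]
boltsTop [array([0.5276, 0.1671, 0.01  ]), array([0.5471, 0.0742, 0.01  ]), array([0.4561, 0.055 , 0.01  ]), array([0.4356, 0.1464, 0.01  ])]
capbase top [0.43273015 0.29438712 0.024     ]
-0.08459518571712031 [[-0.    -0.961  0.278]
 [-0.001  0.278  0.961]
 [-1.     0.    -0.001]]
0 [318.91907757 253.46978924]
0.05 [319.16910051 222.2719919 ]
0.1 [319.33259525 201.87116126]
0.15 [319.44785429 187.48916875]
[array([0.176, 0.522, 0.03 ]), array([-0.013,  0.577,  0.03 ]), array([0.077, 0.182, 0.03 ]), array([0.39 , 0.321, 0.03 ])]
```

Call:
{"api": "carry_out", "payload": {
  "plan": [
    [0.089,-0.062,-0.012,0,0,0.004],
    [0.089,-0.062,-0.012,0,0,0.004],
    [0.089,-0.062,-0.012,0,0,0.004],
    [0.089,-0.062,-0.012,0,0,0.004],
    [0.089,-0.062,-0.012,0,0,0.004],
    [0.089,-0.062,-0.012,0,0,0.004],
    [0.089,-0.062,-0.012,0,0,0.004],
    [0.089,-0.062,-0.012,0,0,0.004],
    [0,0,0,0,0,0],
    [0,0,0,0,0,0],
    [0,0,0,0,0,0]
  ]
}}

```text
time: 1.52
position: [0.5081, 0.2811, 0.1708]
eef_rot: [-0.453, 0.543, 0.453, 0.543]
force: [-0.4, 0.2, 0.6]
width: 1.005
```

Run:
```python
from h import *
st=telemetry.sense();im=vision.capture('wrist');cv2.imwrite('pics/w1.png',im[:,:,::-1])
import pickle;pickle.dump(st,open('w1.pkl','wb'))
print(st['time'],st['position'],st['dq'].round(3),st['joint_positions'],proj(cam('wrist',st),[.4327,.295,.053]))
```

```text
1.525 [0.50814295 0.28105036 0.17079369] [ 0.004 -0.003 -0.003 -0.     0.    -0.002] [ 4.25003894e-01  4.57822391e-01  1.61807092e+00  1.13682873e-04
  1.06569928e+00 -9.65791327e-01] [319.31777706 105.91049284]
```

View pics/w1.png

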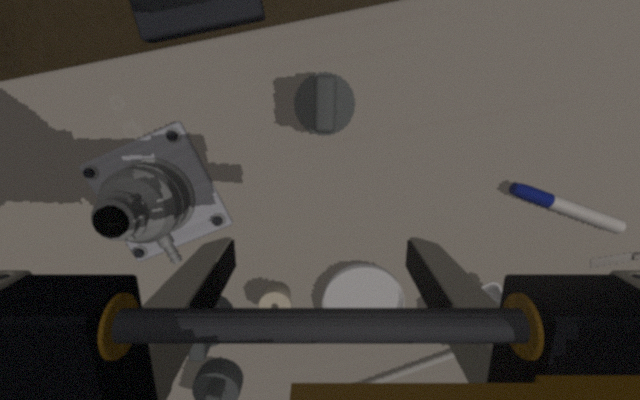

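The wrist view shows the cap at (325,103), its bar upright in the picture and so aligned with the jaws. The pot is at (112,220). Next is a look at the thread from above.

Call:
{"api": "carry_out", "payload": {
  "plan": [
    [0.03,-0.092,-0.02,0,0,0],
    [0.03,-0.092,-0.02,0,0,0],
    [0.03,-0.092,-0.025,0,0,0],
    [0.03,-0.092,-0.03,0,0,0],
    [0,0,0,0,0,0],
    [0,0,0,0,0,0],
    [0,0,0,0,0,0]
  ]
}}

```text
time: 2.45
position: [0.5687, 0.0977, 0.1236]
eef_rot: [-0.453, 0.543, 0.453, 0.543]
force: [-0.1, 0.4, 0.4]
width: 1.002
```

Run:
```python
from h import *
st=telemetry.sense();im=vision.capture('wrist')[:,:,::-1];cv2.imwrite('pics/w2.png',im)
import pickle;pickle.dump(st,open('w2.pkl','wb'))
print(st['time'],st['position'],proj(cam('wrist',st),[.49,.1107,.0895]))
crop('pics/w2c.png',im,245,35,150,140,4)
im=cv2.imread('pics/w1.png');crop('pics/w1c.png',im,280,55,100,100,6)
```

```text
2.45 [0.56874167 0.09765312 0.12364736] [316.49121942 100.95305694]
```

View pics/w2c.png

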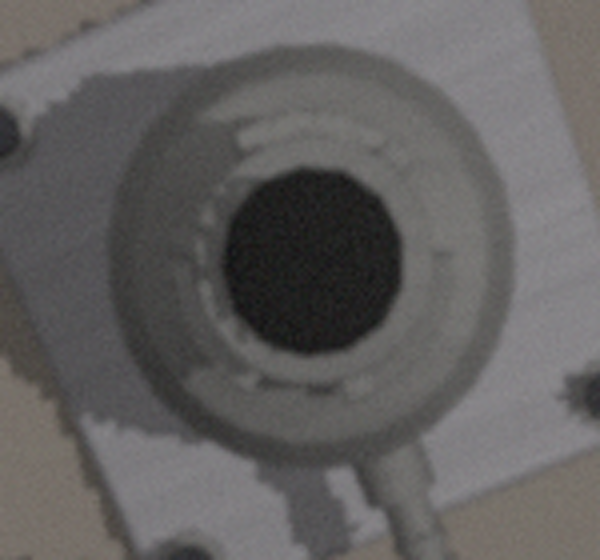

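View pics/w1c.png

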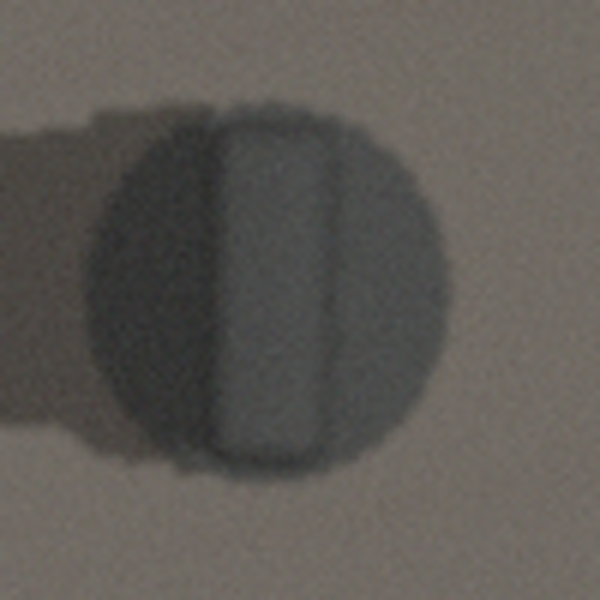

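The black plug sits at crop (313,261), which is about (323,100) in the full picture. I can see ridge segments around the neck, so next I'll average frames and unwrap in polar form for the gap angles.

Run:
```python
from h import *
import pickle
st=telemetry.sense()
ims=np.mean([vision.capture('wrist').astype(float) for _ in range(8)],0)
np.save('w2avg.npy',ims);pickle.dump(st,open('w2.pkl','wb'))
C=cam('wrist',st);g=ims.mean(2).astype(np.float32)
m=(g<42).astype(np.uint8); n,l,s,c=cv2.connectedComponentsWithStats(m)
i=l[100,323];print('plug px',c[i],s[i]); pp=onplane(C,c[i],.0895);print('plug world',pp)
# belly outline check & cap from w1
s1=pickle.load(open('w1.pkl','rb'));C1=cam('wrist',s1)
px=lambda x,y:(280+x/6-.42,55+y/6-.42)
b=[onplane(C1,px(*q),.053) for q in [(222,132),(330,132),(322,455),(212,455)]]
b=np.array(b);print(b,'bar c',b.mean(0));d=b[:2].mean(0)-b[2:].mean(0);print('bar ang',np.degrees(np.arctan2(d[1],d[0])),np.linalg.norm(d))
print('skirt',onplane(C1,px(268,290),.012))
# rectified top-down map at z=0.072, world aligned: rows = angle CCW from world +x
R_=np.arange(14,30,.25)/1000;A=np.radians(np.arange(0,360,.5))
out=np.zeros((len(R_),len(A)),np.float32)
mx=np.zeros_like(out);my=np.zeros_like(out)
for a,t in enumerate(A):
    for r,q in enumerate(R_):
        u=proj(C,[pp[0]+q*np.cos(t),pp[1]+q*np.sin(t),.072]);mx[r,a],my[r,a]=u
o=cv2.remap(g,mx,my,cv2.INTER_CUBIC);o=(o-o.min())/(np.percentile(o,99)-o.min())*255
o=np.clip(o,0,255).astype(np.uint8)
o=cv2.createCLAHE(3,(2,8)).apply(o)
o=cv2.resize(o,(760,400))
for k in range(0,360,30): cv2.putText(o,str(k),(int(k*760/360),395),0,.4,255,1)
cv2.imwrite('pics/pol.png',o)
gg=np.clip((g[35:175,245:395]-30)*1.9,0,255);cv2.imwrite('pics/w2e.png',cv2.resize(gg,None,fx=4.2,fy=4.2,interpolation=2))
print([ (k,np.round((proj(C,[pp[0]+.03*np.cos(np.radians(k)),pp[1]+.03*np.sin(np.radians(k)),.072])-[245,35])*4.2)) for k in (0,90)])
```

```text
plug px [323.30669266  99.71604938] [ 302   78   43   45 1539]
plug world [0.49006689 0.11457195 0.0895    ]
[[0.41006619 0.29694492 0.053     ]
 [0.41267164 0.31113567 0.053     ]
 [0.45419924 0.30288477 0.053     ]
 [0.45142676 0.28779509 0.053     ]] bar c [0.43209096 0.29969011 0.053     ]
bar ang 168.1440538060756 0.04234747376199779
skirt [0.43103421 0.29991246 0.012     ]
[(0, array([362., 472.])), (90, array([527., 235.]))][ WARN:0@11.613] global loadsave.cpp:1063 imwrite_ Unsupported depth image for selected encoder is fallbacked to CV_8U.
```

View pics/pol.png

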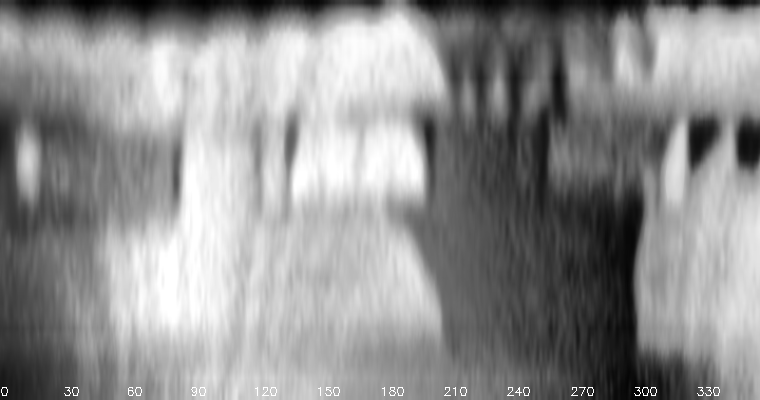

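View pics/w2e.png

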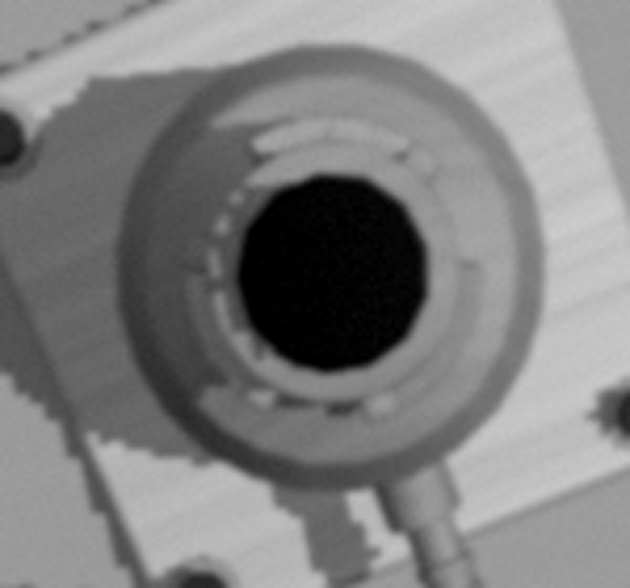

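Ridges run clockwise from about 81° mod 120 (CCW from world x), the stops end at about 2°, and the gap centres are near 101.5°, 221.5° and 341.5°. The cap is at about (0.432, 0.297) with its bar near −11°. I'm going to grasp it.

Call:
{"api": "carry_out", "payload": {
  "plan": [
    [-0.0545,0.08,0,0,0,0],
    [-0.0545,0.08,0,0,0,0],
    [-0.0545,0.08,0,0,0,0],
    [-0.0545,0.08,0,0,0,0],
    [-0.0545,0.08,0,0,0,0],
    [0,0,-0.048,0,0,0],
    [0,0,-0.048,0,0,0],
    [0,0,-0.048,0,0,0],
    [0,0,-0.044,0,0,0],
    [0,0,0,0,0,0],
    [0,0,0,0,0,0]
  ]
}}

```text
time: 4.28
position: [0.4331, 0.2965, 0.0299]
eef_rot: [-0.453, 0.543, 0.453, 0.544]
force: [-0.3, 0.5, -0.1]
width: 0.999
```

Run:
```python
from h import *
st=telemetry.sense();print(st['time'],st['position'],R.from_quat(st['eef_rot']).as_matrix().round(3),st['force'])
im=vision.capture('wrist')[:,:,::-1];crop('pics/w3.png',im,170,150,300,150,2.6)
```

```text
4.275 [0.4330753  0.29651935 0.02988757] [[ 0.001 -0.984  0.18 ]
 [ 0.     0.18   0.984]
 [-1.    -0.001  0.001]] [-0.25936137  0.47659952 -0.079806  ]
```

View pics/w3.png

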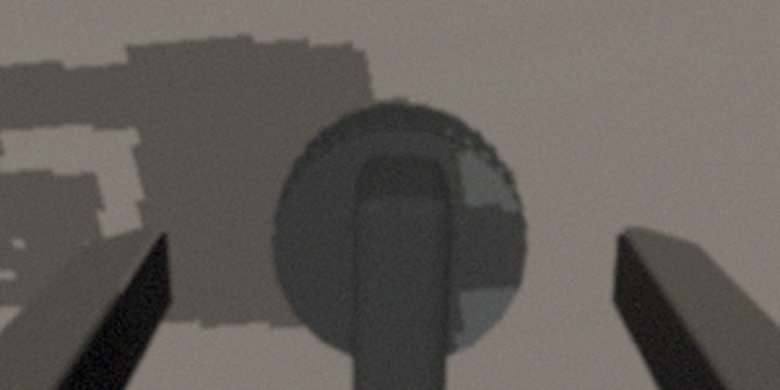

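The bar is centred between the fingers to within about 2 mm. I'll lower a little and close.

Call:
{"api": "carry_out", "payload": {
  "plan": [
    [0,0,-0.004,0,0,0],
    [0,0,0,0,0,0],
    [0,0,0,0,0,0],
    [0,0,0,0,0,0],
    [0,0,0,0,0,0],
    [0,0,0,0,0,0]
  ],
  "grip": 1.0
}}

```text
time: 5.08
position: [0.4326, 0.2963, 0.0271]
eef_rot: [-0.453, 0.543, 0.453, 0.543]
force: [-0.1, -0.3, 1.0]
width: 0.406
```

Call:
{"api": "carry_out", "payload": {
  "plan": [
    [0,0,0,0,0,0],
    [0,0,0,0,0,0],
    [0,0,0,0,0,0],
    [0,0,0,0,0,0]
  ]
}}

```text
time: 5.58
position: [0.4327, 0.2964, 0.0272]
eef_rot: [-0.453, 0.543, 0.453, 0.543]
force: [0.2, 1.1, 0.4]
width: 0.189
```

Run:
```python
from h import *
st=telemetry.sense();print(st['time'],st['position'],st['force'],st['moment'],st['width'])
im=vision.capture('wrist')[:,:,::-1];crop('pics/w4.png',im,170,150,300,150,2.6);cv2.imwrite('pics/w4f.png',im)
im=vision.capture('scene')[:,:,::-1];cv2.imwrite('pics/s4f.png',im);crop('pics/s4.png',im,130,150,200,140,4)
```

```text
5.575 [0.43270788 0.29635241 0.02715462] [0.22859384 1.14657286 0.39541595] [ 0.0328583  -0.03863607  0.04619784] 0.18859599889551223
```

View pics/w4.png

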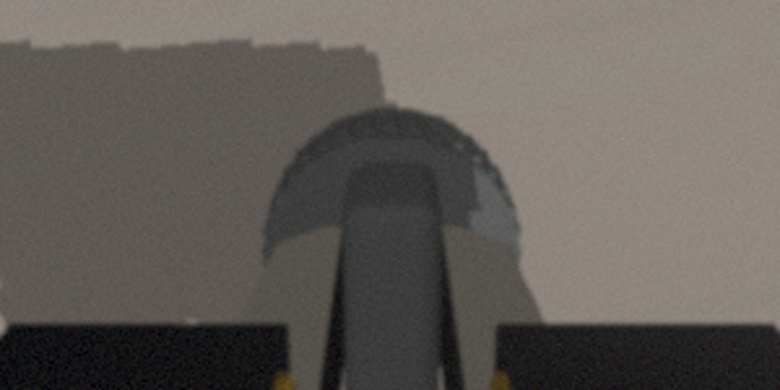

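View pics/s4.png

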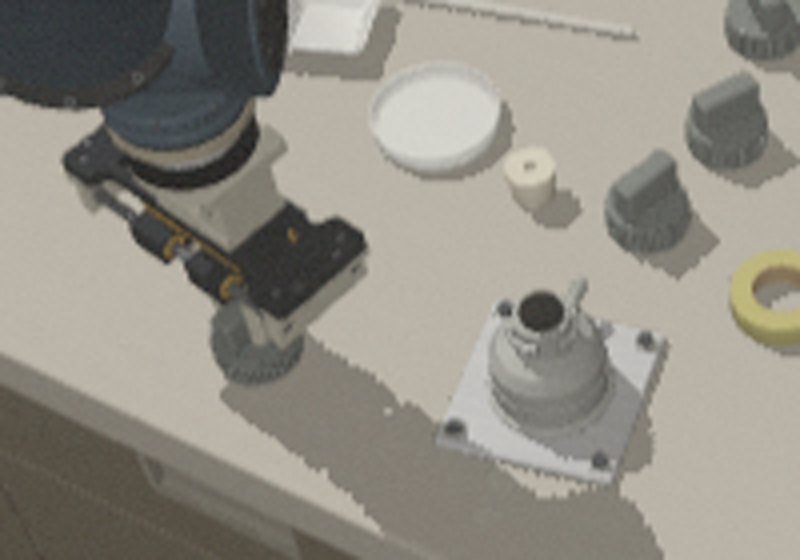

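The cap is gripped (opening about 17.6 mm). Next: lift, carry over the pot, and turn about −8° to put the lugs over the gaps, assuming the cap's x end points forward.

Call:
{"api": "carry_out", "payload": {
  "plan": [
    [0,0,0.06,0,0,0],
    [0,0,0.09,0,0,0],
    [0,0,0.06,0,0,0],
    [0.029,-0.092,0,0,0,-0.0113],
    [0.029,-0.092,0,0,0,-0.0113],
    [0.029,-0.092,0,0,0,-0.0113],
    [0.029,-0.09,0,0,0,-0.0113],
    [0,0,0,0,0,0],
    [0,0,0,0,0,0],
    [0,0,0,0,0,0]
  ]
}}

```text
time: 6.92
position: [0.4903, 0.1142, 0.1321]
eef_rot: [-0.413, 0.574, 0.414, 0.574]
force: [-0.5, -0.1, -1.4]
width: 0.189
```

Run:
```python
from h import *
st=telemetry.sense();print(st['time'],st['position'],st['force'],st['moment'],st['width'])
for n in ['scene','top','wrist']:
    im=vision.capture(n)[:,:,::-1];cv2.imwrite(f'pics/{n}5.png',im)
    b=dict(scene=(215,170,110,100,6),top=(260,195,90,90,6),wrist=(200,60,260,220,3))[n]
    crop(f'pics/{n}5c.png',im,*b)
```

```text
6.925 [0.49029723 0.1141941  0.13206111] [-0.48328219 -0.0712497  -1.41888374] [-0.01487157 -0.01074977 -0.03477769] 0.18925062262430425
```

View pics/scene5c.png

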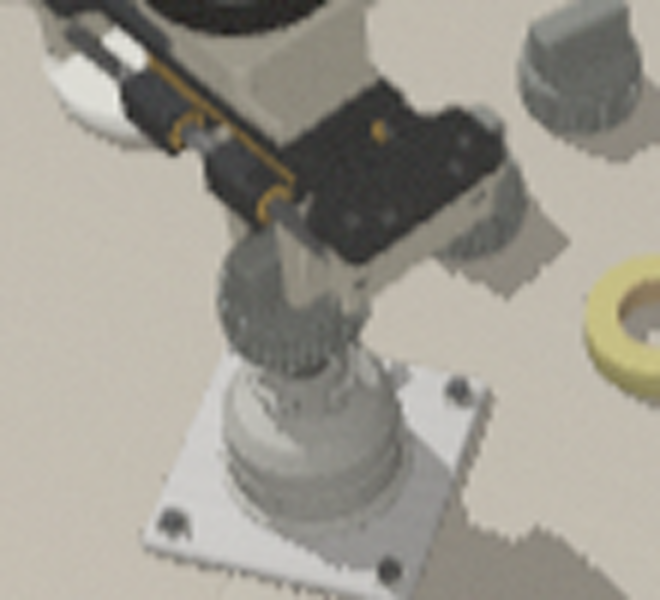

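View pics/wrist5c.png

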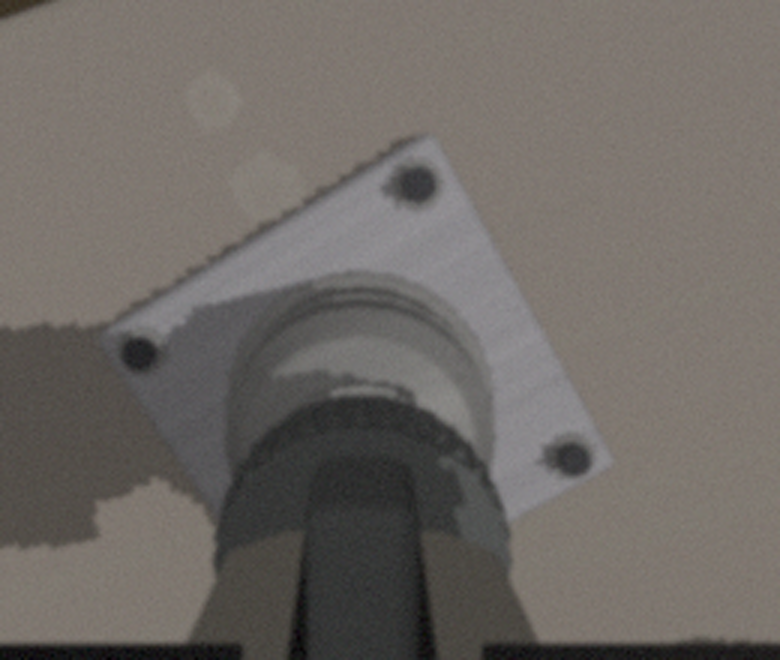

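View pics/top5c.png

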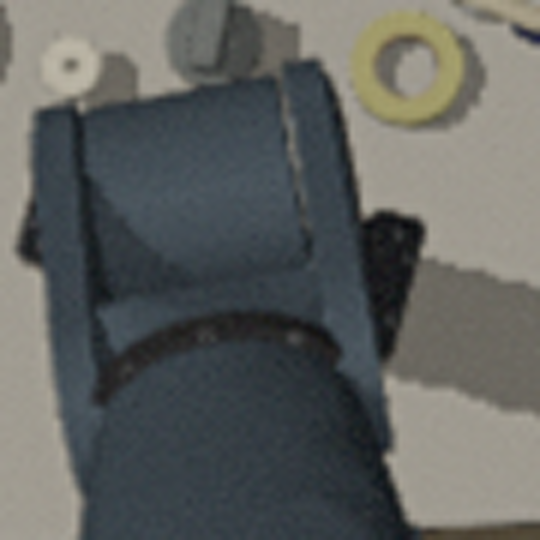

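Run:
```python
from h import *
S=cam('scene');st=telemetry.sense()
def ext(c,r,zs):
    P=np.array([proj(S,[c[0]+r*np.cos(a),c[1]+r*np.sin(a),z]) for a in np.linspace(0,6.28,200) for z in zs])
    return P
c=np.array([.4903,.1142])
s=ext(c,.0285,[.105,.129]); b=ext([.490,.1133],.036,[.02,.05]); 
cr=lambda p:((p-[215,170]+.42)*6).round(0)
print('skirt L,R,Bot',cr(s[s[:,0].argmin()]),cr(s[s[:,0].argmax()]),cr(s[s[:,1].argmax()]))
for z in (.02,.03,.04,.05):
    b=ext([.490,.1133],.036,[z]);print('belly',z,cr(b[b[:,0].argmin()]),cr(b[b[:,0].argmax()]))
e=ext([.490,.1133],.0001,[.0895]);print('plug pred px',e[0], 'obs 265.0,227.4')
for d in ([.001,0,0],[0,.001,0]): print(d,(proj(S,np.array([.49,.1133,.105])+d)-proj(S,[.49,.1133,.105]))*6)
# edges: segment belly vs bg rows
im=cv2.imread('pics/scene5.png').astype(int)
for v in (240,243,246): print(v,im[v,245:290].mean(1).astype(int))
for v in (220,223,226): print(v,im[v,245:290].mean(1).astype(int))
```

```text
skirt L,R,Bot [213. 286.] [365. 315.] [288. 377.]
belly 0.02 [225. 451.] [399. 441.]
belly 0.03 [223. 437.] [398. 427.]
belly 0.04 [220. 423.] [396. 413.]
belly 0.05 [217. 409.] [395. 398.]
plug pred px [264.19733109 226.75914133] obs 265.0,227.4
[0.001, 0, 0] [ 1.32843182 -1.79458115]
[0, 0.001, 0] [-2.17333268 -0.926789  ]
240 [187 188 199 203 203 205 205 176 167 167 181 186 185 184 183 169 139 136
 137 137 141 137 136 134 139 138 136 137 133 130 133 128 126 120 117 110
 112 155 199 198 202 199 197 199 197]
243 [182 202 203 204 204 203 204 163 154 165 164 165 170 172 181 182 180 178
 166 141 140 138 138 139 139 136 140 138 134 134 131 128 126 121 108 102
 111 122 127 142 171 197 198 199 197]
246 [201 202 202 201 201 203 191 180 161 127 137 148 161 157 157 157 155 153
 154 152 152 143 144 143 143 140 141 137 137 138 125 124 116 113 121 105
  99 125 122 146 146 147 148 172 199]
220 [186 187 187 187 185 187 126 129  97  99  95  95  99  96  92  94  98  98
 125 135 130 124 108 102 105 116 110 146 137 135 121 139 181 186 185 185
 185 185 185 187 184 185 185 185 184]
223 [186 186 185 186 186 186 161 100  95  98 130 102 102 100 100 101 101 103
 101 103 101  99 102 102 103  94  93  95 100  99 111 169 184 185 184 186
 184 185 185 185 185 184 185 184 185]
226 [186 187 186 185 186 185 187 176 104 111 106  99  98 100 101 105 100 102
 106 100 102 102 101  92  96  95  91 101  85 112 174 183 185 186 184 185
 185 186 185 185 186 185 185 185 187]
```

Run:
```python
from h import *
S=cam('scene')
def ext(c,r,zs):
    return np.array([proj(S,[c[0]+r*np.cos(a),c[1]+r*np.sin(a),z]) for a in np.linspace(0,6.28,400) for z in zs])
def prof(f,rowL,colB):
    im=cv2.imread(f).astype(float).mean(2)
    for v in rowL: print(v,im[v,a:b].astype(int))
    for u in colB: print('col',u,im[c:d,u].astype(int))
s=ext([.4327,.2964],.0285,[0,.024]);i=[s[:,0].argmin(),s[:,0].argmax(),s[:,1].argmax()];print(s[i])
a,b,c,d=178,212,236,250; prof('pics/s4f.png',[234,236,238],[192,194,196])
s=ext([.4903,.1142],.0285,[.1049,.1289]);i=[s[:,0].argmin(),s[:,0].argmax(),s[:,1].argmax()];print(s[i])
a,b,c,d=246,280,222,240; prof('pics/scene5.png',[219,222,225],[261,263,265])
# row-wise/col-wise predicted edges
im=cv2.imread('pics/scene0.png').mean(2); m=(im<75).astype(np.uint8); n,l,t,ce=cv2.connectedComponentsWithStats(m)
k=l[228,265];print('plug',ce[k],t[k], im[220:236,265].astype(int), im[228,256:275].astype(int))
```

```text
[[181.19234035 233.5035334 ]
 [205.66026263 236.20911039]
 [192.68433242 246.69078988]]
234 [178 178 178 177 142  92  93  88  90  94  86  81  84  82  94 131 131 134
 119 114 126 133 123 119 125 110  94  87 123 123 149 177 176 178]
236 [178 179 177 178 147  93  94  89  86  91  95  82  80  87  92 100 109 108
 101  93  88 111 123 111  91  85  85  88 124 126 126 126 126 175]
238 [179 176 180 179 178 127  94  91  91  88  91  77  91  90  93  93  93  92
  92  94  96  89  87  84  89  79  75 106 126 124 127 124 123 125]
col 192 [ 92  91  93  93  97  97  98  97  81  86 106 121 126 125]
col 194 [109  94  93  93  95  93  94  97  86  87 108 122 125 127]
col 196 [101  93  92  94  94  88  96  94  87  97 116 125 125 126]
[[250.13186286 217.23178865]
 [275.43451658 222.12396262]
 [262.47913842 232.3603792 ]]
219 [186 188 186 186 185 133 101  93  93  95  96  99  93  95  90  91 112 135
 135 136 135 123 114 107 122 124 143 134 133 125 139 162 176 183]
222 [186 186 185 185 187 145  97 101 100 104  98 103  97 101  95 101 100 101
 100 103 100 103 104  99 101  92 117 114 110 116 130 185 185 183]
225 [186 186 186 185 187 186 143 101  99 109 102 102 100 106 107  99 105 105
 104 100 100 102  97  97  93  87 106  96  97 173 185 185 184 186]
col 261 [101 101 103  99 100 100 103 105 106 110 117 132 128 126 124 138 139 138]
col 263 [101 101 101 105 106 101 107 108 108 118 104 116 133 132 130 130 132 133]
col 265 [103 101 100 100 102 107 109 107 103  84  85 112 130 131 129 128 128 133]
plug [264.8625 227.7875] [260 224  11   9  80] [163 162 136  76  56  50  53  56  52  58  52  47  67  97 115 113] [ 77  69 159  97  59  55  55  55  51  52  54  57  56  55  53 139 131 139
 113]
```

Run:
```python
from h import *
import pickle
def sil(C,c):
    P=np.array([proj(C,[c[0]+.0135*np.cos(a),c[1]+.0135*np.sin(a),z]) for a in np.linspace(0,6.28,100) for z in (.0825,.0895)],np.float32)
    h=cv2.convexHull((P*64).astype(np.int32)); m=cv2.moments(h); return np.array([m['m10'],m['m01']])/m['m00']/64, P.min(0),P.max(0),m['m00']/4096
def obs(g,p,th):
    m=(g<th).astype(np.uint8);n,l,t,ce=cv2.connectedComponentsWithStats(m);k=l[p[1],p[0]]
    # soft centroid
    x,y,w,h,_=t[k]; return ce[k],(x-.5,y-.5,x+w-.5,y+h-.5),t[k][4]
c=np.array([.490,.1133])
for n,C,g,p,th in [('scene',cam('scene'),cv2.imread('pics/scene0.png').mean(2),(265,228),95),('top',cam('top'),cv2.imread('pics/top0.png').mean(2),(301,242),85),('wrist',cam('wrist',pickle.load(open('w2.pkl','rb'))),np.load('w2avg.npy').mean(2),(323,100),45)]:
    o=obs(g,p,th);s=sil(C,c);J=np.array([(sil(C,c+d)[0]-s[0]) for d in ([.001,0],[0,.001])]).T
    print(n,'obs',o,'pred',s,'shift mm',np.linalg.solve(J,o[0]-s[0]))
```

```text
scene obs (array([265.01111111, 227.73333333]), (np.float64(259.5), np.float64(222.5), np.float64(270.5), np.float64(232.5)), np.int32(90)) pred (array([264.29209637, 227.68622258]), array([258.49924, 222.29294], dtype=float32), array([270.08023, 233.10683], dtype=float32), 100.5582275390625) shift mm [ 0.66509339 -1.59962511]
top obs (array([300.35416667, 241.125     ]), (np.float64(296.5), np.float64(237.5), np.float64(304.5), np.float64(244.5)), np.int32(48)) pred (array([299.39671427, 241.54214262]), array([295.1912 , 237.28925], dtype=float32), array([303.60803, 245.8109 ], dtype=float32), 56.18896484375) shift mm [ 1.20161369 -3.17041439]
wrist obs (array([323.32051282,  99.70384615]), (np.float64(301.5), np.float64(76.5), np.float64(345.5), np.float64(122.5)), np.int32(1560)) pred (array([321.2537721 ,  99.76535699]), array([297.82056,  75.29146], dtype=float32), array([344.70023 , 124.259384], dtype=float32), 1802.127197265625) shift mm [0.18124636 1.17671359]
```

The scene, top and wrist views put the pot near (0.490, 0.113). I'll trim the position and lower to just above the thread.

Call:
{"api": "carry_out", "payload": {
  "plan": [
    [-0.0008,-0.0026,-0.012,0,0,0],
    [0,0,-0.016,0,0,0],
    [0,0,-0.016,0,0,0],
    [0,0,-0.01,0,0,0],
    [0,0,0,0,0,0],
    [0,0,0,0,0,0],
    [0,0,0,0,0,0]
  ]
}}

```text
time: 7.95
position: [0.4904, 0.112, 0.1054]
eef_rot: [-0.413, 0.574, 0.413, 0.574]
force: [-0.3, -0.3, -0.9]
width: 0.192
```

```bash
cat > s.py <<'E'
from h import *
st=telemetry.sense();M=R.from_quat(st['eef_rot']).as_matrix()
print(st['time'],'h mm',((st['position'][2]-.0272)*1000).round(2),'xy',st['position'][:2].round(4),'yawz',np.degrees(np.arctan2(M[1,2],M[0,2])).round(1),'F',st['force'].round(2),'M',st['moment'].round(3),'q6',st['joint_positions'][5].round(2),'w',round(st['width'],3))
E
python3 s.py
python3 - <<'E'
from h import *
im=vision.capture('scene')[:,:,::-1];crop('pics/s6.png',im,215,190,100,75,7)
E
```

```text
7.95 h mm 78.15 xy [0.4904 0.112 ] yawz 71.5 F [-0.35 -0.28 -0.86] M [-0.068 -0.013  0.031] q6 -1.12 w 0.192
```

View pics/s6.png

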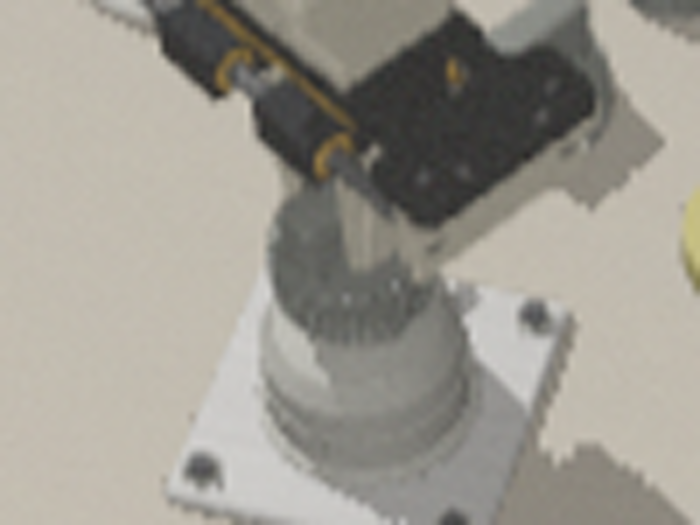

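Call:
{"api": "carry_out", "payload": {
  "plan": [
    [0,0,-0.002,0,0,0],
    [0,0,-0.002,0,0,0],
    [0,0,-0.002,0,0,0],
    [0,0,-0.002,0,0,0],
    [0,0,0,0,0,0],
    [0,0,0,0,0,0]
  ]
}}

```text
time: 8.75
position: [0.4904, 0.1121, 0.1011]
eef_rot: [-0.413, 0.574, 0.413, 0.574]
force: [1.1, 1.0, -2.1]
width: 0.192
```

```bash
python3 s.py
```

```text
8.75 h mm 73.94 xy [0.4904 0.1121] yawz 71.5 F [ 1.08  1.04 -2.12] M [ 0.237 -0.272  0.009] q6 -1.12 w 0.192
```

Call:
{"api": "carry_out", "payload": {
  "plan": [
    [0.001,0.001,0,0,0,0],
    [0,0,0,0,0,0],
    [0,0,-0.002,0,0,0],
    [0,0,-0.002,0,0,0],
    [0,0,0,0,0,0],
    [0,0,0,0,0,0]
  ]
}}

```text
time: 9.5
position: [0.4907, 0.1125, 0.0991]
eef_rot: [-0.413, 0.574, 0.413, 0.574]
force: [0.2, -0.1, -1.1]
width: 0.19
```

```bash
python3 s.py
```

```text
9.5 h mm 71.89 xy [0.4907 0.1125] yawz 71.5 F [ 0.18 -0.14 -1.06] M [ 0.071 -0.074 -0.027] q6 -1.11 w 0.19
```

The height is 71.9 mm with no axial load, so the lugs seem to be entering the gaps. I'll keep lowering gently.

Call:
{"api": "carry_out", "payload": {
  "plan": [
    [0,0,-0.002,0,0,0],
    [0,0,-0.002,0,0,0],
    [0,0,-0.002,0,0,0],
    [0,0,0,0,0,0],
    [0,0,0,0,0,0]
  ]
}}

```text
time: 10.12
position: [0.4908, 0.1125, 0.0962]
eef_rot: [-0.413, 0.574, 0.413, 0.574]
force: [0.5, 0.5, -0.5]
width: 0.194
```

```bash
python3 s.py
```

```text
10.125 h mm 68.97 xy [0.4908 0.1125] yawz 71.5 F [ 0.49  0.46 -0.45] M [ 0.126 -0.045  0.014] q6 -1.11 w 0.194
```

Call:
{"api": "carry_out", "payload": {
  "plan": [
    [0,0,-0.002,0,0,0],
    [0,0,-0.002,0,0,0],
    [0,0,-0.002,0,0,0],
    [0,0,0,0,0,0],
    [0,0,0,0,0,0]
  ]
}}

```text
time: 10.75
position: [0.4908, 0.1125, 0.0932]
eef_rot: [-0.413, 0.574, 0.413, 0.574]
force: [-0.4, 0.1, 2.7]
width: 0.195
```

```bash
python3 s.py
```

```text
10.75 h mm 66.0 xy [0.4908 0.1125] yawz 71.5 F [-0.35  0.14  2.73] M [ 0.108  0.056 -0.035] q6 -1.11 w 0.195
```

About 3.8 N of plug load at 66 mm, so the cap is down in the gaps. Now clockwise in small turns while easing down.

Call:
{"api": "carry_out", "payload": {
  "plan": [
    [0,0,-0.0007,0,0,-0.033],
    [0,0,-0.0007,0,0,-0.033],
    [0,0,-0.0007,0,0,-0.033],
    [0,0,-0.0007,0,0,-0.033],
    [0,0,-0.0007,0,0,-0.033],
    [0,0,0,0,0,0]
  ]
}}

```text
time: 11.5
position: [0.491, 0.1125, 0.0916]
eef_rot: [-0.252, 0.66, 0.252, 0.661]
force: [-0.0, -0.9, 3.7]
width: 0.193
```

```bash
python3 s.py
```

```text
11.5 h mm 64.36 xy [0.491  0.1125] yawz 41.8 F [-0.04 -0.88  3.68] M [-0.054  0.052 -0.012] q6 -0.6 w 0.193
```

Call:
{"api": "carry_out", "payload": {
  "plan": [
    [0,0,-0.0003,0,0,-0.028],
    [0,0,-0.0003,0,0,-0.028],
    [0,0,0,0,0,-0.028],
    [0,0,0,0,0,-0.028],
    [0,0,0,0,0,-0.028],
    [0,0,0,0,0,0]
  ]
}}

```text
time: 12.25
position: [0.4909, 0.1125, 0.0912]
eef_rot: [-0.103, 0.699, 0.103, 0.7]
force: [0.5, -0.8, 4.3]
width: 0.188
```

```bash
python3 s.py
```

```text
12.25 h mm 64.04 xy [0.4909 0.1125] yawz 16.7 F [ 0.53 -0.76  4.27] M [-0.04   0.008 -0.015] q6 -0.16 w 0.188
```

Call:
{"api": "carry_out", "payload": {
  "plan": [
    [0,0,0,0,0,-0.017],
    [0,0,0,0,0,-0.017],
    [0,0,0,0,0,-0.017],
    [0,0,0,0,0,0],
    [0,0,0,0,0,0]
  ]
}}

```text
time: 12.88
position: [0.4909, 0.1125, 0.0911]
eef_rot: [-0.047, 0.706, 0.047, 0.706]
force: [-0.2, -0.4, 5.0]
width: 0.19
```

```bash
python3 s.py
```

```text
12.875 h mm 63.94 xy [0.4909 0.1125] yawz 7.5 F [-0.16 -0.41  5.01] M [-0.044  0.091  0.041] q6 0.0 w 0.19
```

Call:
{"api": "carry_out", "payload": {
  "plan": [
    [0,0,0,0,0,-0.014],
    [0,0,0,0,0,-0.014],
    [0,0,0,0,0,-0.014],
    [0,0,0,0,0,0],
    [0,0,0,0,0,0]
  ]
}}

```text
time: 13.5
position: [0.4908, 0.1125, 0.0911]
eef_rot: [0.0, 0.707, -0.0, 0.707]
force: [-0.0, -0.9, 3.6]
width: 0.193
```

```bash
python3 s.py
```

```text
13.5 h mm 63.9 xy [0.4908 0.1125] yawz -0.1 F [-0.01 -0.87  3.62] M [-0.102  0.057  0.003] q6 0.13 w 0.193
```

Call:
{"api": "carry_out", "payload": {
  "plan": [
    [0,0,0,0,0,-0.011],
    [0,0,0,0,0,-0.011],
    [0,0,0,0,0,-0.011],
    [0,0,0,0,0,0],
    [0,0,0,0,0,0]
  ]
}}

```text
time: 14.12
position: [0.4907, 0.1127, 0.0911]
eef_rot: [0.038, 0.706, -0.037, 0.706]
force: [-0.5, 3.8, 5.0]
width: 0.195
```

```bash
python3 s.py
```

```text
14.125 h mm 63.88 xy [0.4907 0.1127] yawz -6.1 F [-0.5   3.77  4.95] M [0.544 0.319 0.306] q6 0.24 w 0.195
```

The z moment rose to 0.31 N m at about 78° of turn and 63.9 mm, which shows the stop. I'll ease the twist by about 1°, then release and lift.

Call:
{"api": "carry_out", "payload": {
  "plan": [
    [0,0,0,0,0,0.006],
    [0,0,0,0,0,0],
    [0,0,0,0,0,0],
    [0,0,0,0,0,0],
    [0,0,0,0,0,0],
    [0,0,0,0,0,0],
    [0,0,0,0,0,0]
  ],
  "grip": 0.4
}}

```text
time: 15.0
position: [0.4908, 0.1125, 0.0911]
eef_rot: [0.031, 0.706, -0.031, 0.706]
force: [-0.3, -0.2, -0.2]
width: 0.6
```

```bash
python3 s.py
python3 - <<'E'
from h import *
im=vision.capture('scene')[:,:,::-1];crop('pics/s7.png',im,215,190,100,75,7)
im=vision.capture('wrist')[:,:,::-1];crop('pics/w7.png',im,170,100,300,200,2.6)
E
```

```text
15.0 h mm 63.88 xy [0.4908 0.1125] yawz -5.0 F [-0.26 -0.18 -0.19] M [-0.055  0.081  0.021] q6 0.22 w 0.6
```

View pics/s7.png

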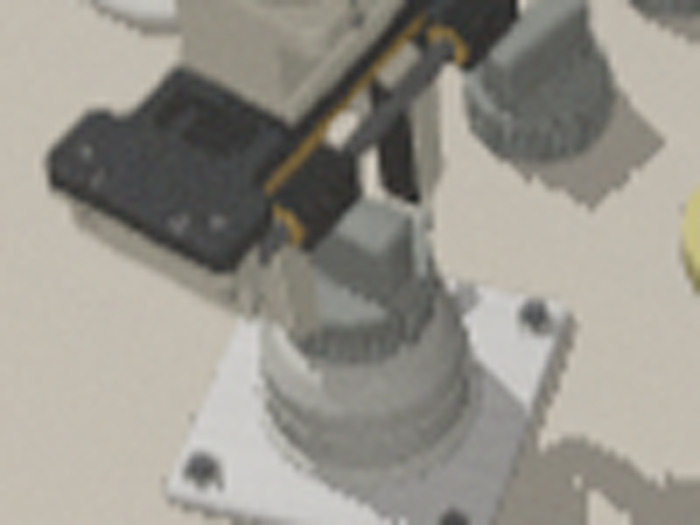

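View pics/w7.png

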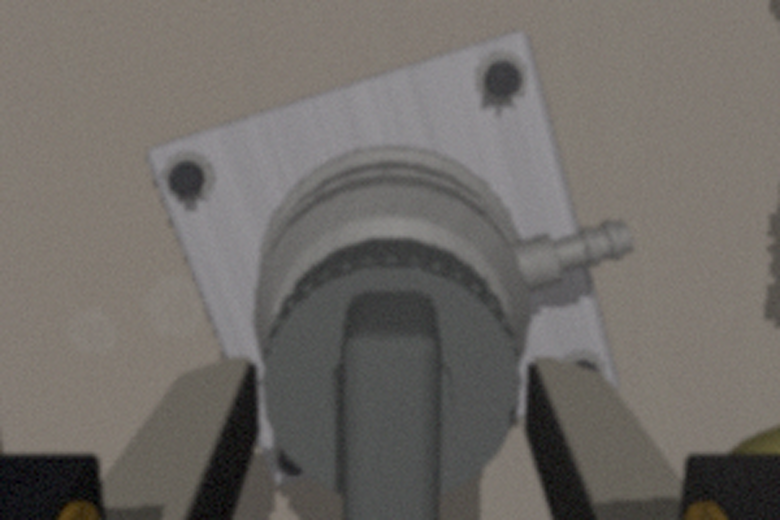

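The fingers are clear of the bar, and the cap sits low and upright on the pot. I'll lift away and check.

Call:
{"api": "carry_out", "payload": {
  "plan": [
    [0,0,0.04,0,0,0],
    [0,0,0.08,0,0,0],
    [0,0,0.08,0,0,0],
    [0.06,0,0.06,0,0,0],
    [0.08,0,0,0,0,0],
    [0,0,0,0,0,0],
    [0,0,0,0,0,0]
  ]
}}

```text
time: 15.98
position: [0.56, 0.1125, 0.2205]
eef_rot: [0.031, 0.707, -0.031, 0.706]
force: [-0.7, 0.1, 0.3]
width: 0.6
```

Run:
```python
from h import *
st=telemetry.sense();print(st['time'],st['position'])
im=vision.capture('scene')[:,:,::-1];crop('pics/s8.png',im,215,190,100,75,7);cv2.imwrite('pics/s8f.png',im)
wi=vision.capture('wrist')[:,:,::-1];crop('pics/w8.png',wi,220,30,220,180,3)
S=cam('scene')
for h in (.064,.0675):
    s=np.array([proj(S,[.4905+.0285*np.cos(a),.1127+.0285*np.sin(a),z]) for a in np.linspace(0,6.28,300) for z in (h,h+.024)])
    b=[(proj(S,[.4905,.1127,h+.053]))]
    print(h,s[:,0].min(),s[:,0].max(),'bottom',s[:,1].max(),'bar top c',b)
    print('crop px',((b[0]-[215,190]+.42)*7).round(), ((s[s[:,1].argmax()]-[215,190]+.42)*7).round())
```

```text
15.975 [0.55998527 0.11247985 0.2205375 ]
0.064 252.5732589821292 277.1999053442425 bottom 242.72740714058313 bar top c [array([263.47953779, 219.64841358])]
crop px [342. 210.] [350. 372.]
0.0675 252.41889039771934 277.1017173299963 bottom 241.8759991317125 bar top c [array([263.34703315, 218.72884573])]
crop px [341. 204.] [349. 366.]
```

View pics/s8.png

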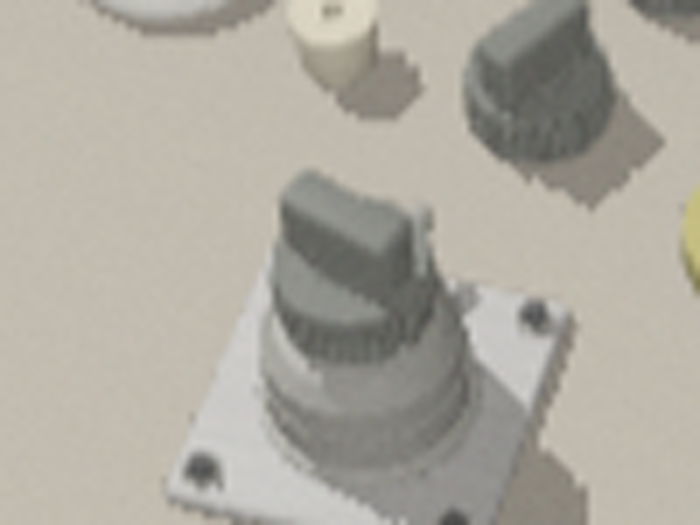

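View pics/w8.png

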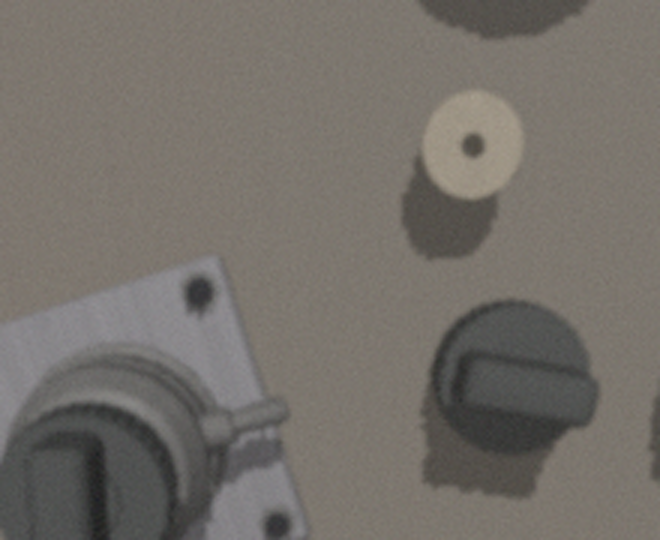

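View pics/s8f.png

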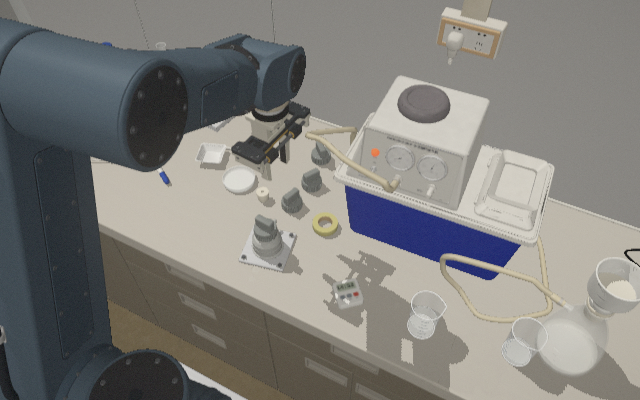

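The bar-top centre is seen at crop (346,211). The prediction is (342,210) for the home height and row 204 for a cap 3.5 mm higher, so it stayed down after release. The bystanders look undisturbed and the arm touches nothing, so I'm handing in.

```bash
python3 -c "
from rig import robot,telemetry
print(robot.close_job(),telemetry.sense()['time'])"
```

```text
the job is handed in; nothing more can be done
the job is handed in; nothing more can be done
```

The leftmost grey cap is screwed home on the pot, released, and the job is handed in. The last clock reading before handing in was about 16 s of the 67 s allowed; no verdict is reported.

- **Threading:** I read the gap angles from the wrist camera and set the lugs over them. The cap dropped straight into the gaps, so no turning back was needed. At 66 mm the plug pushed up with about 3.8 N.
- **Turning home:** I turned the cap clockwise about 78°, down to about 63.9 mm (worked out from the gripper height). There the stop showed at 0.31 N m. The highest force I read was about 6 N, taken between moves rather than continuously.
- **Last checks:** After release and lift-off, the scene view fits a cap height of about 64 mm, upright, and not one 3.5 mm higher. The bystanders in view (dish, stopper, tape, timer, beaker) look unmoved, and the arm is clear of everything.
- **Disagreements and limits:** The cameras differed by about 4 mm in the pot's sideways position. I split the difference using the grasped cap as a reference. A light side force of about 2 N on first entry went away after a 0.5 mm correction. I could not read the plug depth directly.

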